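# Seat the magnifier lens in its three-point stand

### The job

Put the flanged magnifier lens back into the stall's inspection stand: set it gently on the pads, slide it under the two hooked stops until you feel it touch while the clamp is still well back, and let go. Then push the clamp in by its tab until it bears firmly on the lens, so that the lens lies flat on all three pads and stays pinched between the clamp and both stops. It is glass, so keep it upright, never press it against any part of the stand with more than about 15 N, and leave the other goods where they are.

Things in the scene. Friction and masses are not known exactly. Their poses are not given: they have to be found in the camera images.
- lens: The magnifier lens: a round glass lens in an upright metal barrel of 46 mm outer diameter, 28 mm high, standing on a flat round flange of 76 mm diameter and 6 mm thick (34 mm high in all, 0.13 to 0.25 kg). It stands flange down on the table. Origin: centre of the flange's underside; z up along the barrel; round, so its yaw means nothing. Grip the barrel from above.
- mount: The inspection stand, fixed: aluminium base plate 200 x 110 x 12 mm (x -127 to +73, y -55 to +55 mm). Origin on the table under the nominal seat; z up; x points from the clamp to the two stops. Three white pads, tops 22 mm above the table: two at x +9 to +30, y +16 and -16 (8 wide), one at x -50 to -24, y 0 (14 wide). Nothing on it but the clamp's tab is over 36 mm high.
- seat (a point): Nominal seat: where the centre of the lens's underside ends up, 22 mm above the table. Two slippery rigid stops, 60 degrees either side of the stand's +x, touch the flange's edge there. They share a bridge screwed on by hand, so the true seat lies anywhere within 6 mm of this point along the stand's x (y exact): find it by feel. A millimetre of over-travel already presses hard.
- entry (a point): Where to set the lens down: 19 mm before the nominal seat in the stand's -x, 22 mm above the table. Here the flange rests on all three pads, clear of the hooks. The stops' steel hooks reach 4 mm inward over the seated flange, from 30 to 34 mm above the table; the lens slides under them in the stand's +x. Less than 10 mm short of the true seat, it lands on the hooks.
- jaw (a joint): The clamp's slide, in m: 0 fully open, growing as the clamp moves in the stand's +x, to 0.046. At 0 the nose (undercut, so it also bears down) would touch the flange at stand x -74 mm, so it meets the seated lens at 0.030 to 0.042; a hook reaches 4 mm ahead of it over the flange, 30 to 34 mm high. About 6 N moves the slide, plus what it presses the lens with (some 5 N more is a good grip); it stays where left. Starts at 0 to 0.008.
- jaw_tab (a point): Centre of the clamp's upright metal tab: 10 mm (along the stand's x) x 24 mm (y) x 32 mm high, from 34 to 66 mm above the table; this point is 50 mm above the table and moves with the clamp (stand x = -104 mm + slide). Push it from behind, or pinch it from above.
- cup: Bystander, to be left alone: a white open plastic cup, 60 mm wide, 45 mm high. Origin under its centre (for a lying thing, about its middle).
- jar_small: Bystander, to be left alone: a glass spice jar, 60 mm wide, 75 mm high. Origin under its centre (for a lying thing, about its middle).
- jar_wide: Bystander, to be left alone: a glass spice jar, 90 mm wide, 80 mm high. Origin under its centre (for a lying thing, about its middle).
- sauce: Bystander, to be left alone: a sauce bottle, 60 mm wide, 190 mm high. Origin under its centre (for a lying thing, about its middle).
- jar_lid: Bystander, to be left alone: a plain jar lid lying flat, 76 mm wide, 12 mm high, no barrel. Origin under its centre (for a lying thing, about its middle).
- spoon: Bystander, to be left alone: a spoon lying flat. Origin under its centre (for a lying thing, about its middle).
- shaker: Bystander, to be left alone: a small shaker, 44 mm wide, 90 mm high. Origin under its centre (for a lying thing, about its middle).
Not all that is in view belongs to the job. Leave any purple look-alike of the lens alone. Several things have the shape of the mount; the one meant has the colours described above.

How it is judged:
On the way, in this order (a step that is already met when the one before it is completed fails the run):
1. the lens, level and under the hooks, touches a stop, the clamp still well back (slide below 25 mm) (z of lens in the frame of mount between 0.0205 and 0.025 m and angle between the z axis of lens and the z axis of mount, either way round below 0.03 rad and contact force between any of bridge_c0, bridge_c4 and lens above 0.5 N and contact force between jaw_c0 and lens below 0.1 N and value of joint jaw below 0.025 m), for 0.1 s.
2. the clamp bears on the lens and presses it on both stops, the lens let go (z of lens in the frame of mount between 0.0205 and 0.0235 m and angle between the z axis of lens and the z axis of mount, either way round below 0.03 rad and contact force between each of bridge_c0, bridge_c4 and lens above 1 N and contact force between jaw_c0 and lens above 2 N and contact force between the fingers and lens below 0.05 N), for 0.2 s.
At the end, for the whole second after the job is handed in: The lens rests flat in the stand (flange underside within 1.5 mm of the pads' height, tilt under 0.03 rad), its weight felt by all three pads, with the clamp's nose pressing on it with at least 2 N and each of the two stops with at least 1 N; everything at rest (z of lens in the frame of mount between 0.0205 and 0.0235 m and angle between the z axis of lens and the z axis of mount, either way round below 0.03 rad and contact force between each of bridge_c0, bridge_c4 and lens above 1 N and contact force between jaw_c0 and lens above 2 N and contact force between each of mount_c1, mount_c2, mount_c3 and lens above 0.05 N and linear speed of lens below 0.01 m/s and velocity of joint jaw below 0.005 m/s); the robot touches nothing.
It fails at once if the lens is pressed on a stop, pad or the clamp's nose with more than 15 N (contact force between any of bridge_c0, bridge_c4, mount_c1, mount_c2, mount_c3, jaw_c0 and lens above 15 N).
It fails at once if the lens is forced with more than 15 N against the hooks or the stand's frame (contact force between any of bridge_c1, bridge_c5, jaw_c1, mount_c4 and lens above 15 N).
It fails at once if the lens is tipped by more than 30 degrees (angle between lens's own z axis and vertical above 0.52 rad).
It fails at once if a bystander is shifted by more than 25 mm (distance of any of cup, jar_small, jar_wide, sauce, jar_lid, spoon, shaker from where it was at the start of the episode above 0.025 m).
It also fails if it takes over 66 s, if anything falls off the work surface, if the arm or the gripper's body presses on something with over 40 N, if the wrist force passes 120 N, or if a joint passes its speed limit or range.

### The arm

A 7-joint arm with a two-finger parallel gripper is mounted at the origin on the work surface. World frame = base frame: x ahead of the robot, y to its left, z up, the work surface at z = 0. Lengths are in m, angles in rad, forces in N, time in s.
With the tool pointing down it reaches from about 0.4 to 0.875 m from the base axis. Payload 19.3 kg.
Tool frame: the origin (TCP) lies midway between the tips of the shut fingers; the grasp point (between the pads) lies 19 mm behind it; z points along the fingers, y is the direction in which the jaws open and shut (so a half turn about z gives the same grasp; the last joint's range is limited). The gripper opens to 85 mm and grips with 20 to 120 N. Pads are 22 mm wide; open, the fingers measure 114 mm over their backs; the gripper's body (76 mm by 85 mm) begins 54 mm behind the grasp point. The pads swing forward as they close: fully open they stand 13 mm farther back than shut.
Start: joints at [-1.406, 0.521, -0.036, 1.599, 0.021, 1.021, -0.113], TCP at [0.145, 0.608, 0.231] pointing down, gripper open.
Joint ranges: [-2.91, 2.91], [-0.3, 2.13], [-1.5, 1.42], [0.17, 2.43], [-1.26, 4.41], [0.16, 1.93], [-2.52, 2.52]. Speed limits (rad/s): [1.89, 1.89, 2.39, 2.39, 3.01, 3.01, 3.01].

### API

Orientations are given as [roll, pitch, yaw] about the fixed x, y, z axes, in that order (R = Rz(yaw) Ry(pitch) Rx(roll)).
In Python, from workcell import bot gives the robot as it stands.
- The arm moves only by the tool servo_tool, never from a script. Its argument "plan" is a list of rows, each a list of 5 numbers: the shift along the world's x, y, z in mm, then the turn about the world's z in rad, then the gripper's target within -1 to 1 (shut at 1, half-way at 0, fully open at -1). In form: [[tx, ty, tz, yaw, jaw], ...]. A call has exactly 10 rows; each row is the pose to reach, as a shift and turn from the pose commanded when the call began; what a row does not reach only later rows make up. A row lasts 1/12 s, in which the tool goes at most 41.7 mm and 7.16 degrees, less where a joint would pass 70% of its speed; a pose out of reach is approached as far as the arm can. A call with a gripper value outside its range is refused whole. The fingers move at their own pace and stop on an object; "squeeze" is the grip in N (left out, the last holds). Time passes only in rows, so rows that repeat a pose let the fingers close, or fill a call up. It gives the time, the measured TCP pose, the force and the opening at its end, in the units of the state.
- bot.observe(): the state, without advancing time (a new reading comes with each control period).
- bot.grab_frame(name): name is "scene" or "side" or "wrist"; returns the picture (400x640x3 uint8, blue, green, red); there is no depth.
- bot.calibration(name): a dict with "fx", "fy", "cx", "cy" (pixels), "T" (4x4, takes a point from camera to world coordinates). Camera axes: x right, y down, z forward; pixel columns grow to the right and rows downward; lengths in m; the calibration is good to about 2 mm. A picture is of the moment at which its call begins: read the wrist's pose just before it. calibration takes no time and is no camera call; for the wrist camera it gives the pose at the moment of the call.
- bot.job_done(): hands the job in, once; it reports no verdict.
The state is a dict: "clock": time; "qpos": joint angles; "qd": joint speeds; "joint_efforts": joint torques, N m; "position": TCP position; "tool_rot": TCP orientation; "force": force on the tool from outside, world axes, zero at the start; "moment": the same for the moment, N m; "grip_width": finger opening in m.
Only numpy, scipy, OpenCV 4.12 (cv2) and the standard library are available. Lean on these libraries where they do the work, as an engineer would, in place of code of your own. Each camera call takes 0.05 s, during which the arm holds its last target.

## Working session

There is one attempt and no reset: what is moved stays moved. The work goes in short steps, Python scripts to look and compute and a tool call to move; the robot and the scene stay as the last step left them, time stands still between calls to the robot, and variables do not carry over. Pictures are saved under pics/ and viewed, and the job is handed in when it is done.

Besides the shell and the picture viewer there is one more tool, called as name([rows], argument=value, ...), one row to a line, values as JSON. servo_tool: Moves the arm, as the interface text tells. Its arguments: {"type":"object","properties":{"plan":{"type":"array","items":{"type":"array","items":{"type":"number"}}},"squeeze":{"type":"number"}},"required":["plan"]}

```bash
mkdir -p pics; ls; python3 - <<'E'
from workcell import bot
import cv2, numpy as np
s=bot.observe(); print({k:np.round(v,3) for k,v in s.items()})
for n in ["scene","side","wrist"]:
    c=bot.calibration(n); print(n,c["fx"],c["cx"],c["cy"],np.round(c["T"],3).tolist())
    cv2.imwrite(f"pics/{n}0.png",bot.grab_frame(n)); 
E
```

```text
pics
{'clock': np.float64(0.0), 'qpos': array([-1.406,  0.522, -0.036,  1.6  ,  0.021,  1.021, -0.113]), 'qd': array([ 0.001,  0.001,  0.   ,  0.002, -0.001, -0.001,  0.   ]), 'joint_efforts': array([-1.0000e-03, -9.2714e+01,  1.9800e+00, -3.6992e+01,  1.8000e-02,
        8.0000e-03,  0.0000e+00]), 'position': array([0.145, 0.607, 0.231]), 'tool_rot': array([-3.14 ,  0.   ,  2.907]), 'force': array([-0.135, -0.202,  1.04 ]), 'moment': array([ 0.023, -0.038, -0.018]), 'grip_width': np.float64(0.085)}
scene 511.76584427969 313.74114106851727 198.15108519387223 [[0.556, 0.596, -0.579, 1.332], [0.831, -0.385, 0.402, -0.57], [0.017, -0.705, -0.709, 1.096], [0.0, 0.0, 0.0, 1.0]]
side 519.5657528028898 322.77755827289457 200.30618354001518 [[0.976, -0.131, 0.173, 0.321], [-0.216, -0.662, 0.718, -0.863], [0.02, -0.738, -0.674, 0.905], [0.0, 0.0, 0.0, 1.0]]
wrist 308.21260593831397 322.06417767313144 198.18882394897716 [[0.231, 0.925, 0.302, 0.068], [0.973, -0.22, -0.073, 0.626], [-0.001, 0.311, -0.95, 0.374], [0.0, 0.0, 0.0, 1.0]]
```

View pics/scene0.png

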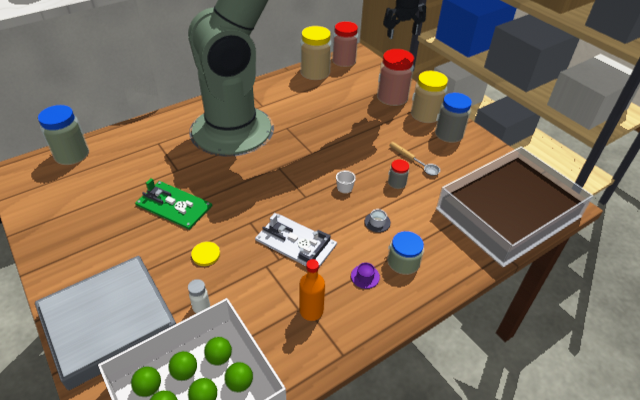

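View pics/side0.png

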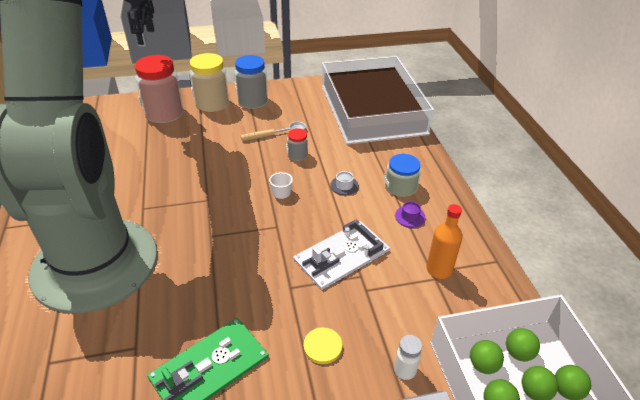

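View pics/wrist0.png

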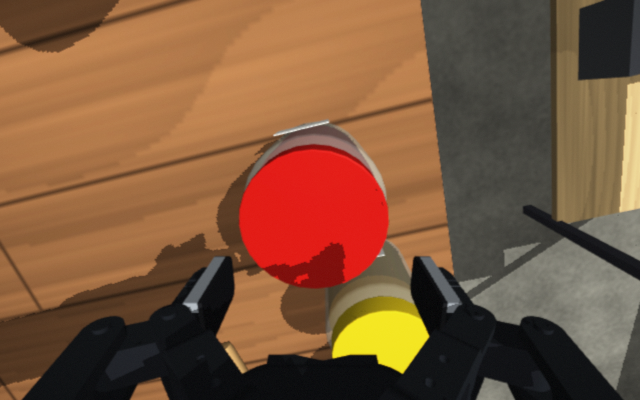

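Two things have the lens's shape: grey, at scene (377,219) / side (345,182), and purple, at scene (365,275). The grey one is the lens. Two things have the stand's shape: aluminium with white pads, at scene (296,240) / side (342,252), and green, at scene (173,203). The aluminium one fits. I'll confirm both in one enlarged crop.

```bash
python3 - <<'E'
import cv2,numpy as np
a=cv2.imread("pics/scene0.png")[160:310,235:435]; b=cv2.imread("pics/side0.png")[160:300,280:440]
a=cv2.resize(a,None,fx=4,fy=4,interpolation=cv2.INTER_CUBIC);cv2.imwrite("pics/cropA.png",a)
b=cv2.resize(b,None,fx=4,fy=4,interpolation=cv2.INTER_CUBIC);cv2.imwrite("pics/cropB.png",b)
E
```

```text
(no output)
```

View pics/cropA.png

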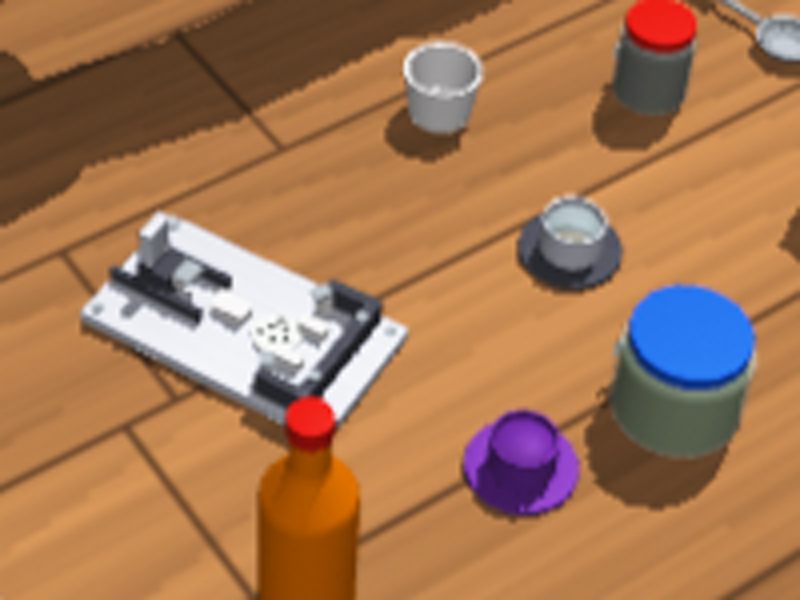

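View pics/cropB.png

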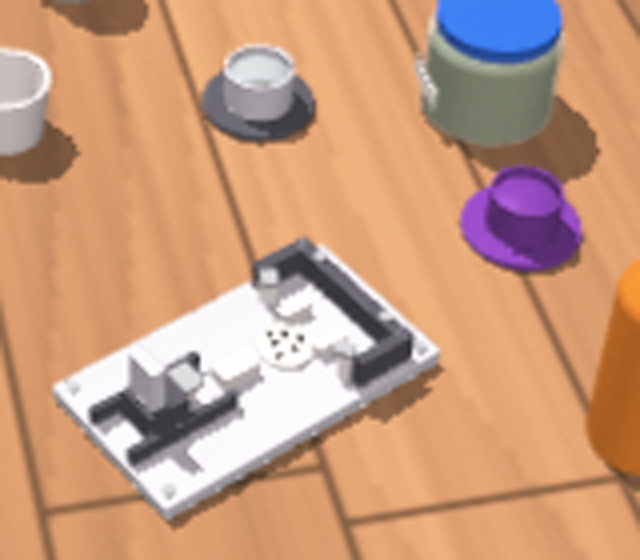

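Crop confirms it: the grey-flanged lens with a metal barrel and glass is at crop A (570,240), and the aluminium stand with three white pads, clamp tab and dark bridge is at crop A (245,315). The stand's +x runs from the tab (left) to the bridge (right). Now a two-view measurement.

```bash
cat > h.py <<'E'
import numpy as np, cv2
def ray(c,p):
    T=np.array(c["T"]); d=T[:3,:3]@np.array([(p[0]-c["cx"])/c["fx"],(p[1]-c["cy"])/c["fy"],1]); return T[:3,3],d/np.linalg.norm(d)
def onz(c,p,z):
    o,d=ray(c,p); return o+d*(z-o[2])/d[2]
def tri(c1,p1,c2,p2):
    A=[];b=[]
    for c,p in((c1,p1),(c2,p2)):
        o,d=ray(c,p); P=np.eye(3)-np.outer(d,d); A.append(P); b.append(P@o)
    x=np.linalg.lstsq(np.vstack(A),np.hstack(b),rcond=None)[0]
    o,d=ray(c1,p1); g=np.linalg.norm(np.cross(x-o,d))*2
    return x,g
def proj(c,X):
    T=np.array(c["T"]); q=T[:3,:3].T@(np.array(X)-T[:3,3]); return np.array([c["fx"]*q[0]/q[2]+c["cx"],c["fy"]*q[1]/q[2]+c["cy"]])
E
python3 - <<'E'
from h import *
from workcell import bot
sc,si=bot.calibration("scene"),bot.calibration("side")
A=lambda x,y:(235+x/4-.4,160+y/4-.4); B=lambda x,y:(280+x/4-.4,160+y/4-.4)
pts={"tabtop":(A(153,222),B(146,352)),"corner_backL(y+,x-)":(A(160,212),B(55,388)) if 0 else (A(162,212),B(55,388)),
"c2":(A(83,318),B(172,518)),"c3":(A(408,325),B(305,240)),"lensbarreltop":(A(574,216),B(258,62)),"flange":(A(570,249),B(259,100))}
for k,(a,b) in pts.items():
    x,g=tri(sc,a,si,b); print(k,np.round(x,4),round(g,4))
# corners at z=.012
for k,p in {"A160":A(160,213),"A83":A(83,318),"A408":A(408,325)}.items(): print(k,np.round(onz(sc,p,.012),4))
for k,p in {"B55":B(55,388),"B175":B(172,515),"B440":B(440,352),"B305":B(305,240)}.items(): print(k,np.round(onz(si,p,.012),4))
print("lens",np.round(onz(sc,A(574,216),.034),4),np.round(onz(si,B(258,62),.034),4))
E
```

```text
tabtop [ 0.4876 -0.1184  0.0697] 0.0005
corner_backL(y+,x-) [ 0.4414 -0.0868  0.0179] 0.0038
c2 [ 0.4886 -0.1796  0.0056] 0.0054
c3 [0.6156 0.0083 0.0072] 0.0008
lensbarreltop [0.6188 0.1483 0.0371] 0.0025
flange [0.6208 0.1474 0.0048] 0.0025
A160 [ 0.435 -0.084  0.012]
A83 [ 0.4916 -0.1793  0.012 ]
A408 [0.619  0.0053 0.012 ]
B55 [ 0.4427 -0.0841  0.012 ]
B175 [ 0.4885 -0.1857  0.012 ]
B440 [ 0.6668 -0.1011  0.012 ]
B305 [0.6139 0.0041 0.012 ]
lens [0.6157 0.1519 0.034 ] [0.62   0.1502 0.034 ]
```

servo_tool([
  [12, -12, 0, -0.05, -1],
  [36, -35, 0, -0.13, -1],
  [65, -62, 0, -0.22, -1],
  [95, -91, 0, -0.31, -1],
  [124, -119, 0, -0.4, -1],
  [153, -147, 0, -0.49, -1],
  [182, -175, 0, -0.58, -1],
  [211, -203, 0, -0.67, -1],
  [240, -230, 0, -0.77, -1],
  [265, -255, 0, -0.868, -1],
])

```text
clock: 0.98
position: [0.4121, 0.3503, 0.2314]
tool_rot: [3.141, 0.0, 2.032]
force: [0.2, 0.0, 0.3]
grip_width: 0.0854
```

servo_tool([
  [28, -27, 0, 0, -1],
  [56, -54, 0, 0, -1],
  [84, -81, 0, 0, -1],
  [112, -108, 0, 0, -1],
  [140, -135, 0, 0, -1],
  [168, -162, 0, 0, -1],
  [192, -185, 0, 0, -1],
  [205, -197, 0, 0, -1],
  [210, -202, 0, 0, -1],
  [210, -202, 0, 0, -1],
])

```text
clock: 1.82
position: [0.621, 0.1489, 0.2309]
tool_rot: [-3.141, 0.0, 2.036]
force: [-0.8, 0.3, 0.2]
grip_width: 0.0852
```

```bash
python3 - <<'E'
from workcell import bot
import cv2,json,numpy as np
c=bot.calibration("wrist"); s=bot.observe(); f=bot.grab_frame("wrist")
cv2.imwrite("pics/w1.png",f); json.dump({k:np.array(v).tolist() for k,v in c.items()},open("w1.json","w")); print(s["clock"],s["position"],s["tool_rot"],s["force"],s["qpos"])
E
```

```text
1.8167 [0.62099264 0.14894182 0.23088307] [-3.14097782e+00  4.93352685e-04  2.03561724e+00] [-0.81895507  0.28407649  0.19967726] [-0.51265688  0.56059768  0.28180795  1.5732446  -0.17233973  1.03281652
  0.28165169]
```

View pics/w1.png

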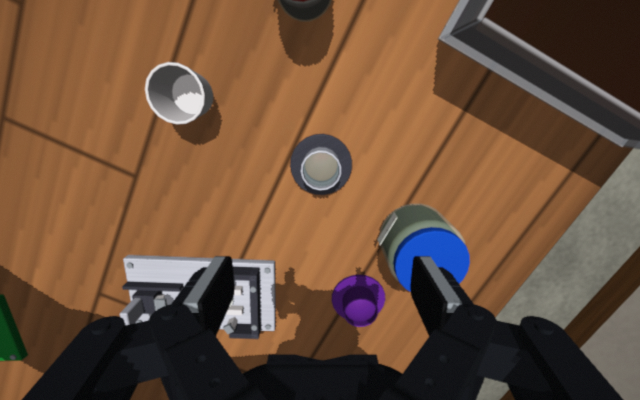

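The lens is at (321,165) in the wrist view, the aluminium stand is at the lower left, and purple look-alike is at (360,300). Next I go over the stand.

servo_tool([
  [-3, -12, 0, 0, -1],
  [-11, -40, 0, 0, -1],
  [-20, -72, 0, 0, -1],
  [-29, -106, 0, 0, -1],
  [-38, -140, 0, 0, -1],
  [-48, -174, 0, 0, -1],
  [-57, -206, 0, 0, -1],
  [-63, -228, 0, 0, -1],
  [-66, -240, 0, 0, -1],
  [-66, -240, 0, 0, -1],
])

```text
clock: 2.7
position: [0.5533, -0.0911, 0.2317]
tool_rot: [3.142, 0.0, 2.036]
force: [0.4, -0.7, -0.1]
grip_width: 0.0854
```

```bash
python3 - <<'E'
from workcell import bot
import cv2,json,numpy as np
c=bot.calibration("wrist"); s=bot.observe(); f=bot.grab_frame("wrist")
cv2.imwrite("pics/w2.png",f); json.dump({k:np.array(v).tolist() for k,v in c.items()},open("w2.json","w")); print(s["clock"],s["position"],s["tool_rot"],s["force"],s["qpos"])
cv2.imwrite("pics/w2c.png",cv2.resize(f[60:270,180:460],None,fx=2.85,fy=2.85,interpolation=cv2.INTER_CUBIC))
E
```

```text
2.7 [ 0.55325654 -0.09108271  0.23171477] [3.14153160e+00 4.29556373e-04 2.03638929e+00] [ 0.38605739 -0.73174842 -0.14409007] [-0.17563067  0.43563588  0.3192027   1.78542128 -0.16358282  0.94613347
  0.67727864]
```

View pics/w2.png

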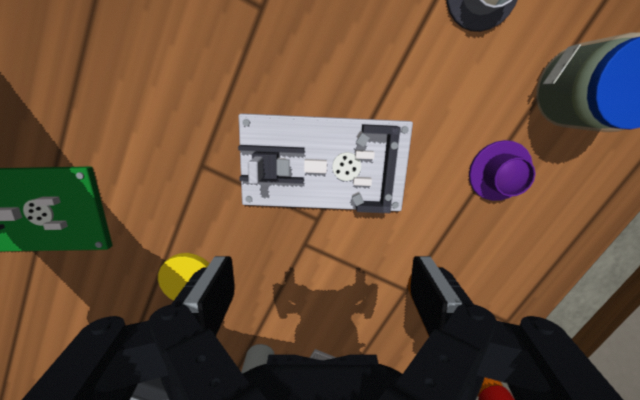

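View pics/w2c.png

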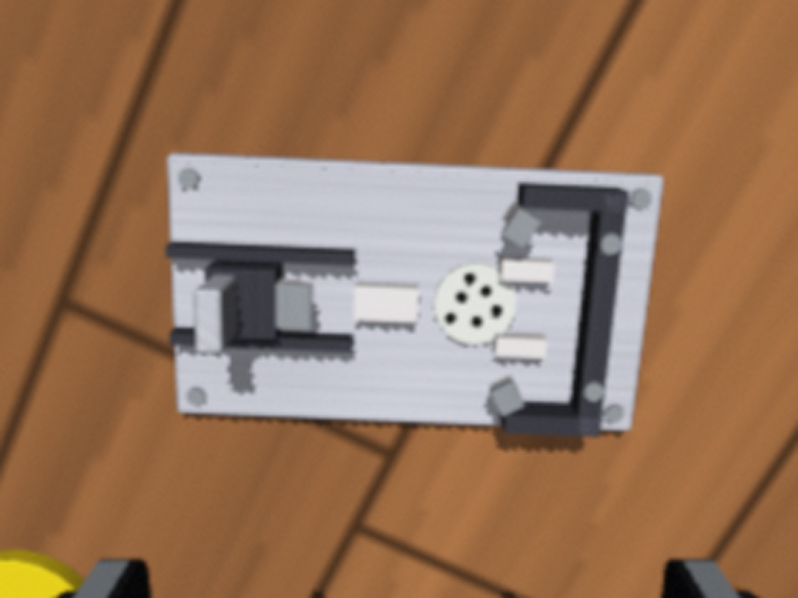

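```bash
cat > m.py <<'E'
from h import *
from workcell import bot
import json
sc,si=bot.calibration("scene"),bot.calibration("side")
w1,w2=[json.load(open(f"w{i}.json")) for i in (1,2)]
C=lambda x,y:(180+(x+.5)/2.85-.5,60+(y+.5)/2.85-.5)
# lens in w1
im=cv2.imread("pics/w1.png"); g=im.astype(int)
hsv=cv2.cvtColor(im,cv2.COLOR_BGR2HSV)
m=((hsv[...,1]<90)|(hsv[...,0]>90)).astype(np.uint8); z=np.zeros_like(m); z[125:205,280:362]=m[125:205,280:362]
cs,_=cv2.findContours(z,cv2.RETR_EXTERNAL,cv2.CHAIN_APPROX_NONE); c=max(cs,key=cv2.contourArea)
e=cv2.fitEllipse(cv2.convexHull(c)); print("lens flange ell",e)
print("flange centre z=.006",np.round(onz(w1,e[0],.006),4))
cs=np.array([C(170,154),C(662,177),C(629,431),C(180,412)])
q=np.array([onz(w2,p,.012)[:2] for p in cs]); print(np.round(q,4)); 
print("edges",[np.round(np.linalg.norm(q[i]-q[(i+1)%4]),4) for i in range(4)])
# model fit (rigid 2D)
M=np.array([[-.127,.055],[.073,.055],[.073,-.055],[-.127,-.055]])
a=M-M.mean(0); b=q-q.mean(0); th=np.arctan2((a[:,0]*b[:,1]-a[:,1]*b[:,0]).sum(),(a*b).sum())
R=np.array([[np.cos(th),-np.sin(th)],[np.sin(th),np.cos(th)]]); t=q.mean(0)-R@M.mean(0)
print("yaw",th,"origin",t,"resid",np.round(q-(M@R.T+t),4))
# pads
for n,p,zz in [("rearpad c",C(386,303),.022),("pad+16",C(527,271),.022),("pad-16",C(521,347),.022),("disc",C(476,305),.012),("tabtop",C(209,317),.066)]:
    print(n,np.round(R.T@(onz(w2,p,zz)[:2]-t),4))
# two-view heights
A=lambda x,y:(235+x/4-.4,160+y/4-.4); B=lambda x,y:(280+x/4-.4,160+y/4-.4)
print("tab",tri(w2,C(209,317),si,B(146,352))); print("rear pad", tri(w2,C(386,303),si,B(237,362)),tri(w2,C(386,303),sc,A(231,308)))
print("barrel top",tri(w1,(321,168.5),si,B(258,62)),tri(w1,(321,168.5),sc,A(574,216)))
E
python3 m.py; python3 - <<'E'
import cv2
a=cv2.imread("pics/w1.png")[120:215,270:372]; cv2.imwrite("pics/w1c.png",cv2.resize(a,None,fx=6,fy=6,interpolation=cv2.INTER_CUBIC))
E
```

```text
lens flange ell ((320.6489562988281, 163.99192810058594), (60.52499008178711, 61.38615798950195), 101.10713958740234)
flange centre z=.006 [0.6183 0.1507 0.006 ]
[[ 0.4416 -0.078 ]
 [ 0.6215  0.0027]
 [ 0.6663 -0.0966]
 [ 0.4864 -0.1774]]
edges [np.float64(0.1971), np.float64(0.1089), np.float64(0.1972), np.float64(0.109)]
yaw 0.4222648581116399 origin [ 0.57857657 -0.07625279] resid [[ 0.0014  0.0002]
 [-0.0012 -0.0011]
 [-0.0014 -0.0001]
 [ 0.0011  0.0011]]
rearpad c [-0.0372  0.0002]
pad+16 [0.0192 0.0159]
pad-16 [ 0.0195 -0.0159]
disc [ 0.0005 -0.0012]
tabtop [-0.0999  0.0018]
tab (array([ 0.48749785, -0.11563286,  0.06650454]), np.float64(0.0015646630920132497))
rear pad (array([ 0.54587185, -0.0919964 ,  0.01981944]), np.float64(0.002312967913098708)) (array([ 0.54474312, -0.09198053,  0.01909816]), np.float64(0.0001307951355403594))
barrel top (array([0.61938631, 0.15122398, 0.03312849]), np.float64(0.0017736854511591902)) (array([0.61758038, 0.15129843, 0.03564543]), np.float64(0.00184067576756465))
```

View pics/w1c.png

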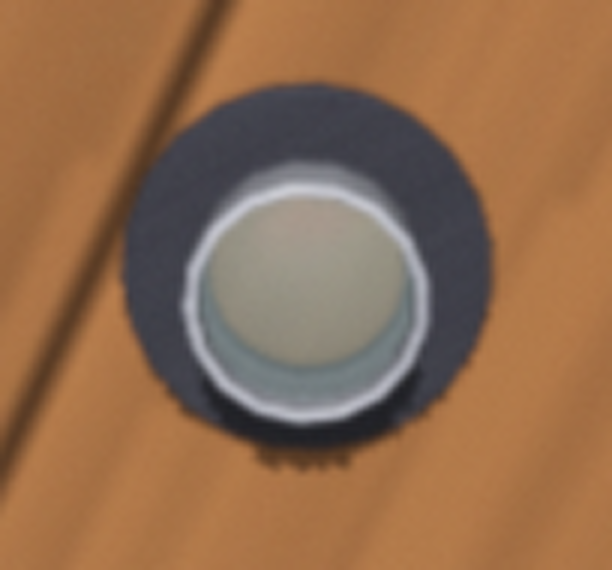

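Measurements agree: the pads land on their nominal places within 1 mm, the tab top is at 66 mm, and the barrel top at about 34 mm. Stand: yaw 0.422, origin (0.5786, -0.0763). Lens: (0.618, 0.151). Now I go to the lens.

servo_tool([
  [3, 12, 0, -0.02, -1],
  [11, 40, 0, -0.043, -1],
  [20, 74, 0, -0.043, -1],
  [29, 108, -5, -0.043, -1],
  [38, 142, -15, -0.043, -1],
  [47, 174, -30, -0.043, -1],
  [55, 206, -50, -0.043, -1],
  [62, 230, -75, -0.043, -1],
  [65, 242, -100, -0.043, -1],
  [65, 242, -120, -0.043, -1],
])

```text
clock: 3.58
position: [0.6182, 0.1595, 0.1089]
tool_rot: [-3.141, -0.003, 2.003]
force: [0.4, 0.4, -0.7]
grip_width: 0.0858
```

servo_tool([
  [0, 0, -10, 0, -1],
  [0, 0, -15, 0, -1],
  [0, 0, -15, 0, -1],
  [0, 0, -15, 0, -1],
  [0, 0, -15, 0, -1],
  [0, 0, -15, 0, -1],
  [0, 0, -15, 0, -1],
  [0, 0, -15, 0, -1],
  [0, 0, -15, 0, -1],
  [0, 0, -15, 0, -1],
])

```text
clock: 4.42
position: [0.6195, 0.1528, 0.0964]
tool_rot: [3.141, -0.0, 1.996]
force: [-0.4, -0.2, -0.3]
grip_width: 0.0852
```

```bash
python3 - <<'E'
from workcell import bot
import cv2,json,numpy as np
c=bot.calibration("wrist"); s=bot.observe(); f=bot.grab_frame("wrist")
cv2.imwrite("pics/w3.png",f); json.dump({k:np.array(v).tolist() for k,v in c.items()},open("w3.json","w")); print(s["clock"],s["position"],s["tool_rot"],s["force"])
E
```

```text
4.4167 [0.61945402 0.1528378  0.09642456] [ 3.14146348e+00 -3.05684489e-05  1.99571008e+00] [-0.41282615 -0.22134355 -0.26487948]
```

View pics/w3.png

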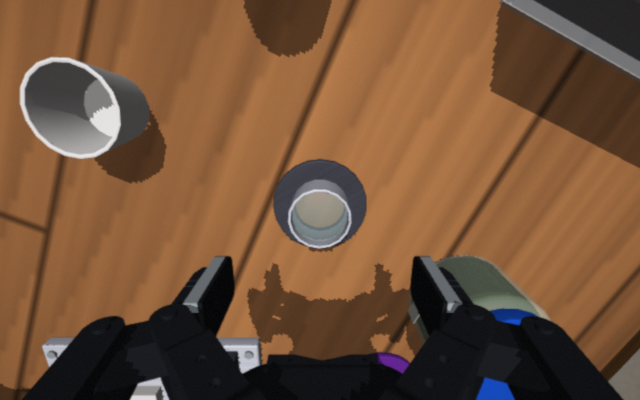

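```bash
python3 - <<'E'
from h import *
import json
w=json.load(open("w3.json")); w1=json.load(open("w1.json"))
print(onz(w,(320,219),.034),onz(w,(320,204.5),.006), onz(w1,(321,170.3),.034))
print("barrel top two wrist views",tri(w,(320,219),w1,(321,170.3)))
E
```

```text
[0.61971919 0.14948333 0.034     ] [0.61904575 0.15050393 0.006     ] [0.61935347 0.14973099 0.034     ]
barrel top two wrist views (array([0.61926906, 0.15020452, 0.03606219]), np.float64(0.0002563508121172161))
```

servo_tool([
  [0, -1, -4, 0, -1],
  [0, -2, -14, 0, -1],
  [0, -3, -26, 0, -1],
  [0, -3, -38, 0, -1],
  [0, -3, -50, 0, -1],
  [0, -3, -62, 0, -1],
  [0, -3, -73, 0, -1],
  [0, -3, -81, 0, -1],
  [0, -3, -86, 0, -1],
  [0, -3, -86, 0, -1],
])

```text
clock: 5.3
position: [0.6189, 0.1497, 0.0091]
tool_rot: [-3.14, -0.0, 1.996]
force: [0.8, -0.6, -0.5]
grip_width: 0.0855
```

servo_tool([
  [0, 0, 0, 0, 1],
  [0, 0, 0, 0, 1],
  [0, 0, 0, 0, 1],
  [0, 0, 0, 0, 1],
  [0, 0, 0, 0, 1],
  [0, 0, 0, 0, 1],
  [0, 0, 0, 0, 1],
  [0, 0, 0, 0, 1],
  [0, 0, 0, 0, 1],
  [0, 0, 0, 0, 1],
], squeeze=20)

```text
clock: 6.13
position: [0.6198, 0.15, 0.011]
tool_rot: [3.141, 0.0, 1.996]
force: [-0.2, -0.4, 7.8]
grip_width: 0.0453
```

```bash
python3 - <<'E'
from workcell import bot
import cv2,json,numpy as np
c=bot.calibration("wrist"); s=bot.observe(); f=bot.grab_frame("wrist")
cv2.imwrite("pics/w4.png",f); print(s["clock"],s["position"],s["tool_rot"],s["force"],s["moment"],s["grip_width"])
E
```

```text
6.1333 [0.61978573 0.14997423 0.01099156] [3.14068406e+00 5.26459803e-05 1.99577310e+00] [-0.18423034 -0.41879914  7.75595784] [-0.13407848  0.34147923 -0.0042075 ] 0.04526187782695254
```

View pics/w4.png

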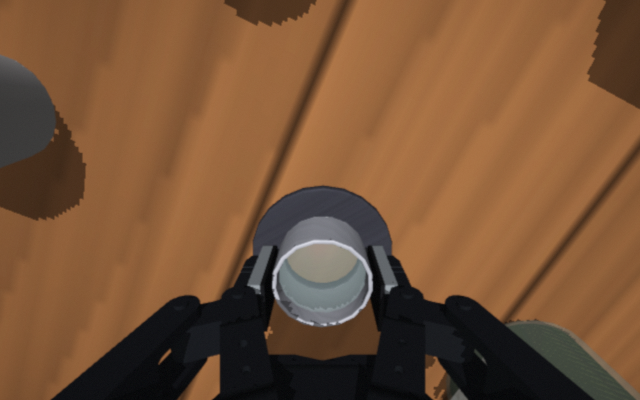

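servo_tool([
  [0, 0, 2, 0, 1],
  [0, 0, 8, 0, 1],
  [0, 0, 18, 0, 1],
  [0, 0, 30, 0, 1],
  [0, 0, 42, 0, 1],
  [0, 0, 54, 0, 1],
  [0, 0, 64, 0, 1],
  [0, 0, 70, 0, 1],
  [0, 0, 70, 0, 1],
  [0, 0, 70, 0, 1],
])

```text
clock: 7.02
position: [0.6194, 0.15, 0.0805]
tool_rot: [3.141, -0.0, 1.996]
force: [0.5, 0.2, -2.3]
grip_width: 0.0451
```

```bash
python3 - <<'E'
from workcell import bot
import cv2,json,numpy as np
s=bot.observe(); f=bot.grab_frame("wrist")
cv2.imwrite("pics/w5.png",cv2.resize(f[150:400,200:450],None,fx=2,fy=2)); print(s["clock"],s["position"],s["tool_rot"],s["force"],s["moment"],s["grip_width"])
a=bot.grab_frame("side")[100:230,280:420];b=bot.grab_frame("scene")[140:270,310:450]
cv2.imwrite("pics/s5.png",cv2.resize(np.hstack([a,b]),None,fx=2.8,fy=2.8,interpolation=cv2.INTER_CUBIC)); print(bot.observe()["force"])
E
```

```text
7.0167 [0.61944199 0.14997285 0.0805111 ] [ 3.14122232e+00 -5.09950944e-05  1.99593472e+00] [ 0.53706984  0.22734057 -2.31557171] [ 0.10079262 -0.0398227   0.03186603] 0.04506025374077234
[-0.86530522 -0.36105336 -2.62890973]
```

View pics/w5.png

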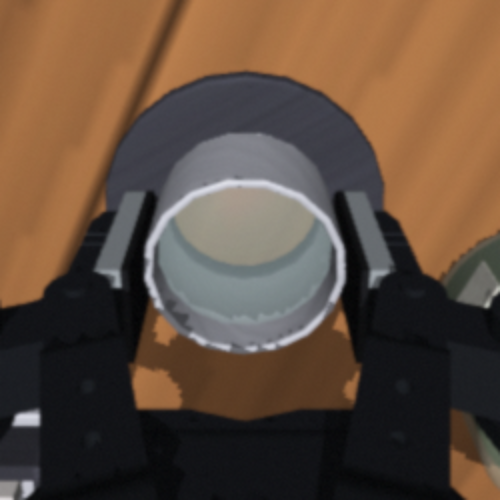

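View pics/s5.png

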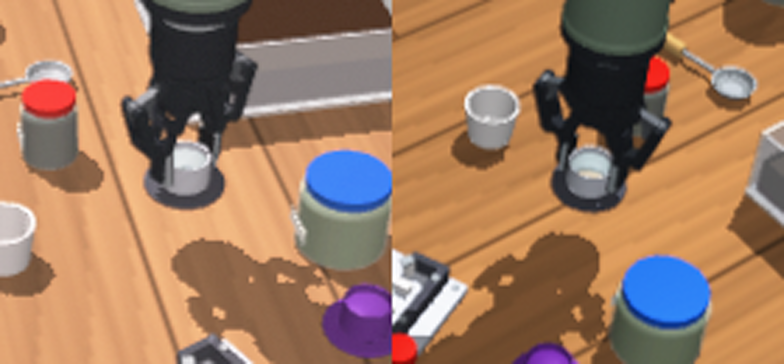

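The lens is held level, weight about 2.4 N. Carrying it above the entry point.

servo_tool([
  [-2, -8, 0, 0, 1],
  [-8, -32, 0, 0, 1],
  [-16, -64, 0, 0, 1],
  [-24, -98, 0, 0, 1],
  [-32, -132, 0, 0, 1],
  [-41, -166, 0, 0, 1],
  [-49, -198, 0, 0, 1],
  [-55, -221, 0, 0, 1],
  [-58, -233, 0, 0, 1],
  [-58, -234, 0, 0, 1],
])

```text
clock: 8.0
position: [0.5603, -0.0876, 0.0802]
tool_rot: [-3.141, 0.001, 1.992]
force: [-1.2, 0.1, -2.2]
grip_width: 0.0451
```

```bash
cat > look.py <<'E'
from workcell import bot
import cv2,json,numpy as np,sys
t=sys.argv[1]
s=bot.observe(); c=bot.calibration("wrist"); f=bot.grab_frame("wrist"); cv2.imwrite(f"pics/{t}w.png",f)
json.dump({k:np.array(v).tolist() for k,v in c.items()},open(f"{t}w.json","w"))
print(s["clock"],s["position"],s["tool_rot"],s["force"],s["moment"],s["grip_width"])
a=bot.grab_frame("side")[170:310,260:430];b=bot.grab_frame("scene")[170:310,225:395]
cv2.imwrite(f"pics/{t}s.png",cv2.resize(np.vstack([a,b]),None,fx=2.1*1.0,fy=2.1,interpolation=cv2.INTER_CUBIC)); print(bot.observe()["force"])
E
python3 look.py t6
```

```text
8.0 [ 0.5602807  -0.08764253  0.08020571] [-3.14051900e+00  7.43154682e-04  1.99173592e+00] [-1.17247323  0.08924585 -2.23117725] [-0.04822897  0.00106061  0.01786055] 0.04509612215530138
[-0.09039249  0.13619429 -1.6962076 ]
```

View pics/t6w.png

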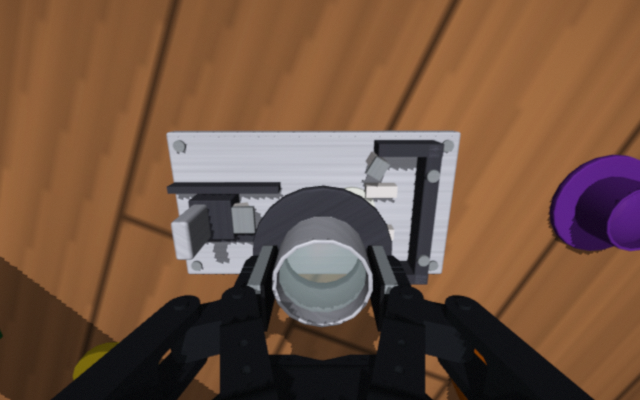

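View pics/t6s.png

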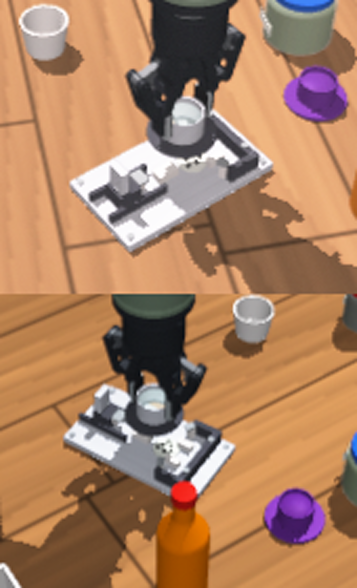

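```bash
python3 - <<'E'
from h import *
import json
from workcell import bot
w=json.load(open("t6w.json"))
im=cv2.imread("pics/t6w.png"); cv2.imwrite("pics/t6wc.png",cv2.resize(im[110:300,150:480],None,fx=2.4,fy=2.4,interpolation=cv2.INTER_CUBIC))
q=[onz(w,p,.012) for p in [(167.5,132),(460.5,132)]]
d=q[1]-q[0]; print(q,np.linalg.norm(d),np.arctan2(d[1],d[0]))
th=np.arctan2(d[1],d[0]); R=np.array([[np.cos(th),-np.sin(th)],[np.sin(th),np.cos(th)]])
m=(q[0]+q[1])[:2]/2; print("origin est",m-R@np.array([-.027,.055]))
print(bot.observe()["position"],bot.observe()["clock"])
E
```

```text
[array([ 0.44190224, -0.0777846 ,  0.012     ]), array([0.62187939, 0.00308202, 0.012     ])] 0.1973098675995065 0.4222849797565026
origin est [ 0.57906052 -0.07645397]
[ 0.56162307 -0.08314498  0.08010544] 8.15
```

View pics/t6wc.png

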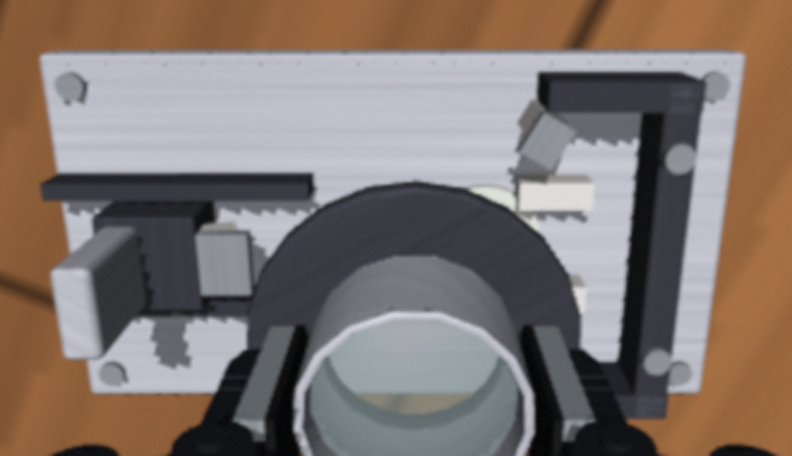

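servo_tool([
  [0, 0, -2, 0, 1],
  [0, 0, -7, 0, 1],
  [0, 0, -14, 0, 1],
  [0, 0, -21, 0, 1],
  [0, 0, -28, 0, 1],
  [0, 0, -34, 0, 1],
  [0, 0, -39, 0, 1],
  [0, 0, -42, 0, 1],
  [0, 0, -43, 0, 1],
  [0, 0, -43, 0, 1],
])

```text
clock: 8.98
position: [0.5613, -0.0842, 0.0371]
tool_rot: [-3.141, -0.0, 1.996]
force: [-0.2, -0.8, -1.2]
grip_width: 0.0453
```

```bash
python3 look.py t7; cat > st.py <<'E'
from workcell import bot
import numpy as np
s=bot.observe(); th=.4223; R=np.array([[np.cos(th),np.sin(th)],[-np.sin(th),np.cos(th)]])
p=R@(s["position"][:2]-np.array([.579,-.0764])); f=R@s["force"][:2]
print("t %.2f"%s["clock"],"stand x,y mm",np.round(p*1000,2),"z",round(s["position"][2]*1000,2),"F stand",np.round(f,2),round(s["force"][2],2),"grip",round(s["grip_width"]*1000,2),"rot",np.round(s["tool_rot"],4),"mom",np.round(s["moment"],2))
E
python3 st.py
```

```text
8.9833 [ 0.56133898 -0.08422753  0.03707206] [-3.14130942e+00 -1.15641774e-04  1.99561822e+00] [-0.23470411 -0.76525078 -1.22886017] [-0.02873544  0.00977474  0.00999583] 0.045318019027109295
[ 0.22225795  0.32201312 -1.37756251]
t 9.13 stand x,y mm [-19.07   0.  ] z 37.57 F stand [0.33 0.2 ] -1.38 grip 44.9 rot [3.1412e+00 2.0000e-04 1.9957e+00] mom [-0.03 -0.07 -0.04]
```

View pics/t7w.png

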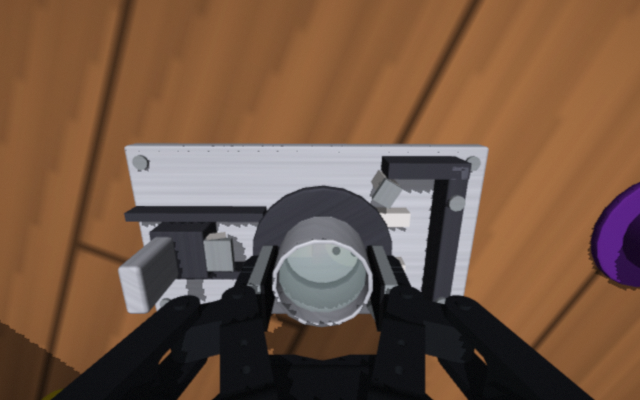

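View pics/t7s.png

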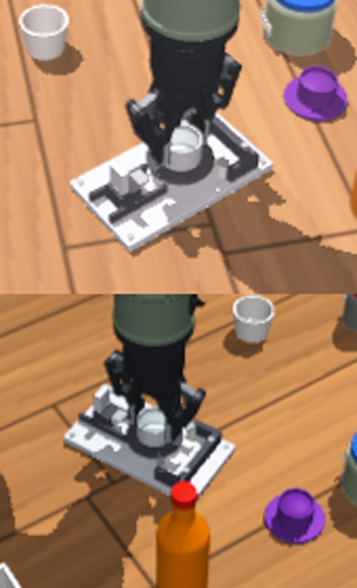

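servo_tool([
  [0, 0, -0.5, 0, 1],
  [0, 0, -1, 0, 1],
  [0, 0, -1.5, 0, 1],
  [0, 0, -2, 0, 1],
  [0, 0, -2.3, 0, 1],
  [0, 0, -2.5, 0, 1],
  [0, 0, -2.5, 0, 1],
  [0, 0, -2.5, 0, 1],
  [0, 0, -2.5, 0, 1],
  [0, 0, -2.5, 0, 1],
])

```text
clock: 9.97
position: [0.5614, -0.0842, 0.0348]
tool_rot: [3.142, 0.0, 1.996]
force: [-0.5, 0.4, 1.2]
grip_width: 0.0449
```

```bash
python3 st.py
```

```text
t 9.97 stand x,y mm [-19.22   0.1 ] z 34.83 F stand [-0.26  0.55] 1.21 grip 44.9 rot [3.1416 0.     1.9957] mom [-0.01  0.11 -0.01]
```

servo_tool([
  [0, 0, -0.2, 0, 1],
  [0, 0, -0.4, 0, 1],
  [0, 0, -0.6, 0, 1],
  [0, 0, -0.8, 0, 1],
  [0, 0, -1, 0, 1],
  [0, 0, -1, 0, 1],
  [0, 0, -1, 0, 1],
  [0, 0, -1, 0, 1],
  [0, 0, -1, 0, 1],
  [0, 0, -1, 0, 1],
])

```text
clock: 10.8
position: [0.5616, -0.0842, 0.0342]
tool_rot: [3.141, 0.0, 1.996]
force: [-0.7, 0.9, 8.8]
grip_width: 0.0453
```

```bash
python3 st.py
```

```text
t 10.80 stand x,y mm [-19.07   0.04] z 34.15 F stand [-0.24  1.07] 8.82 grip 45.35 rot [3.1413e+00 1.0000e-04 1.9957e+00] mom [-0.01  0.65 -0.07]
```

servo_tool([
  [0, 0, 0.4, 0, 1],
  [0, 0, 0.9, 0, 1],
  [0, 0, 0.9, 0, 1],
  [0.9, 0.4, 0.9, 0, 1],
  [2.7, 1.2, 0.9, 0, 1],
  [4.6, 2.1, 0.9, 0, 1],
  [6.4, 2.9, 0.9, 0, 1],
  [8.2, 3.7, 0.9, 0, 1],
  [9.1, 4.1, 0.9, 0, 1],
  [9.1, 4.1, 0.9, 0, 1],
])

```text
clock: 11.63
position: [0.5707, -0.0799, 0.0346]
tool_rot: [3.142, 0.0, 1.996]
force: [0.7, 0.3, -1.4]
grip_width: 0.0453
```

```bash
python3 look.py t8; python3 st.py
```

```text
11.6333 [ 0.5707438  -0.07990096  0.03461596] [3.14154911e+00 1.28311803e-05 1.99594344e+00] [ 0.71936527  0.300719   -1.39550985] [-0.00209892 -0.00924845 -0.0222607 ] 0.04533214908734382
[ 0.2289713   0.91463184 -1.53130531]
t 11.78 stand x,y mm [-9.31  0.13] z 34.67 F stand [0.58 0.74] -1.53 grip 45.06 rot [-3.1415  0.      1.9957] mom [ 0.02 -0.01  0.02]
```

View pics/t8w.png

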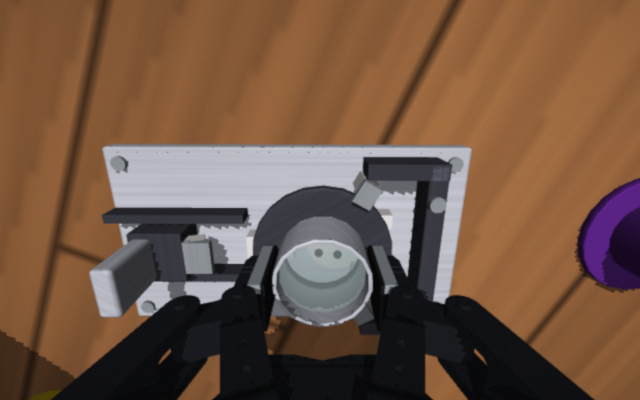

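servo_tool([
  [0.3, 0.1, 0, 0, 1],
  [0.7, 0.3, 0, 0, 1],
  [1.1, 0.5, 0, 0, 1],
  [1.5, 0.7, 0, 0, 1],
  [1.8, 0.8, 0, 0, 1],
  [2.1, 0.9, 0, 0, 1],
  [2.4, 1.1, 0, 0, 1],
  [2.7, 1.2, 0, 0, 1],
  [2.7, 1.2, 0, 0, 1],
  [2.7, 1.2, 0, 0, 1],
])

```text
clock: 12.62
position: [0.5727, -0.0789, 0.0345]
tool_rot: [-3.141, -0.001, 1.996]
force: [-4.8, 0.8, -0.8]
grip_width: 0.045
```

```bash
python3 st.py
```

```text
t 12.62 stand x,y mm [-6.78  0.34] z 34.54 F stand [-4.08  2.67] -0.82 grip 44.96 rot [-3.1406e+00 -5.0000e-04  1.9957e+00] mom [0.11 1.19 0.01]
```

servo_tool([
  [0.1, 0.05, 0, 0, 1],
  [0.3, 0.1, 0, 0, 1],
  [0.5, 0.2, 0, 0, 1],
  [0.7, 0.3, 0, 0, 1],
  [0.8, 0.4, 0, 0, 1],
  [0.9, 0.4, 0, 0, 1],
  [0.9, 0.4, 0, 0, 1],
  [0.9, 0.4, 0, 0, 1],
  [0.9, 0.4, 0, 0, 1],
  [0.9, 0.4, 0, 0, 1],
])

```text
clock: 13.45
position: [0.5728, -0.0788, 0.0344]
tool_rot: [-3.139, -0.001, 1.995]
force: [-9.0, -0.2, 0.5]
grip_width: 0.0453
```

```bash
python3 st.py
```

```text
t 13.45 stand x,y mm [-6.62  0.36] z 34.4 F stand [-8.34  3.48] 0.5 grip 45.34 rot [-3.1392e+00 -9.0000e-04  1.9954e+00] mom [-0.23  2.02 -0.07]
```

Contact felt: about 8 N at stand x -6.6, on both stops, clamp untouched. Back off slightly, so only light contact remains, then let go.

servo_tool([
  [-0.3, -0.1, 0, 0, 1],
  [-0.6, -0.3, 0, 0, 1],
  [-0.8, -0.4, 0, 0, 1],
  [-0.8, -0.4, 0, 0, 1],
  [-0.8, -0.4, 0, 0, 1],
  [-0.8, -0.4, 0, 0, 1],
  [-0.8, -0.4, 0, 0, 1],
  [-0.8, -0.4, 0, 0, 1],
  [-0.8, -0.4, 0, 0, 1],
  [-0.8, -0.4, 0, 0, 1],
])

```text
clock: 14.28
position: [0.5727, -0.0789, 0.0344]
tool_rot: [-3.14, -0.001, 1.996]
force: [-5.6, 1.0, -2.2]
grip_width: 0.0453
```

```bash
python3 st.py
```

```text
t 14.28 stand x,y mm [-6.74  0.33] z 34.45 F stand [-4.69  3.24] -2.16 grip 45.32 rot [-3.1405e+00 -6.0000e-04  1.9957e+00] mom [0.14 1.29 0.03]
```

servo_tool([
  [0, 0, -0.2, 0, 1],
  [0, 0, -0.4, 0, 1],
  [0, 0, -0.4, 0, 1],
  [0, 0, -0.4, 0, 0.3],
  [0, 0, -0.4, 0, -0.2],
  [0, 0, -0.4, 0, -0.4],
  [0, 0, -0.4, 0, -0.4],
  [0, 0, -0.4, 0, -0.4],
  [0, 0, -0.4, 0, -0.4],
  [0, 0, -0.4, 0, -0.4],
])

```text
clock: 15.12
position: [0.5735, -0.0789, 0.0344]
tool_rot: [3.141, 0.0, 1.996]
force: [0.5, -0.3, -1.0]
grip_width: 0.06
```

```bash
python3 st.py;  python3 look.py t9
```

```text
t 15.12 stand x,y mm [-6.05 -0.02] z 34.37 F stand [ 0.28 -0.49] -0.98 grip 60.05 rot [3.1413e+00 2.0000e-04 1.9958e+00] mom [0.04 0.01 0.03]
15.1167 [ 0.57349387 -0.07889829  0.03437016] [3.14131402e+00 1.81580025e-04 1.99575080e+00] [ 0.45490421 -0.33041138 -0.98303482] [0.04491385 0.01159689 0.02739039] 0.06004901044659484
[-0.60871947  0.9786759  -1.11355713]
```

View pics/t9w.png

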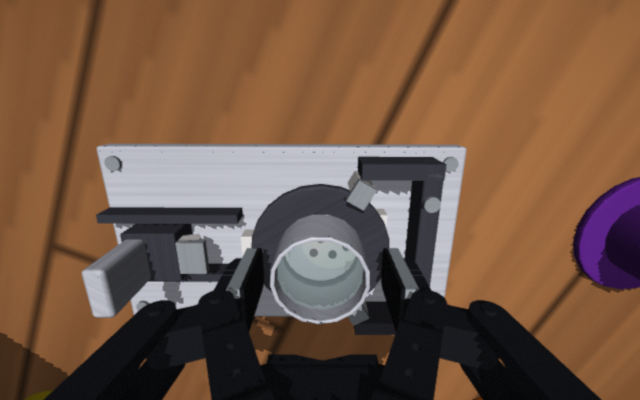

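View pics/t9s.png

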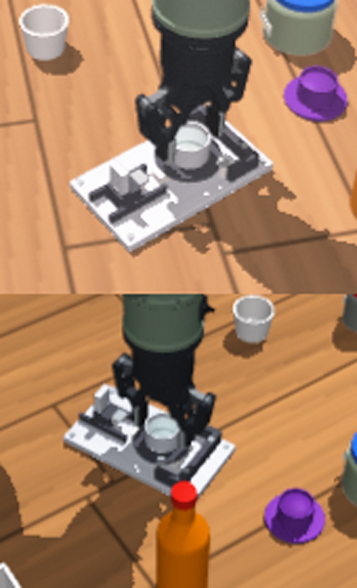

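servo_tool([
  [0, 0, 2, 0, -0.4],
  [0, 0, 7, 0, -0.4],
  [0, 0, 15, 0, -0.4],
  [0, 0, 25, 0, -0.4],
  [0, 0, 36, 0, -0.4],
  [0, 0, 47, 0, -0.4],
  [0, 0, 58, -0.05, 1],
  [0, 0, 68, -0.15, 1],
  [0, 0, 74, -0.27, 1],
  [0, 0, 76, -0.39, 1],
])

```text
clock: 16.1
position: [0.574, -0.0789, 0.1125]
tool_rot: [3.139, -0.0, 1.6]
force: [0.3, 0.3, -0.2]
grip_width: 0.0113
```

servo_tool([
  [-5, -2, 0, -0.12, 1],
  [-18, -8, 0, -0.24, 1],
  [-34, -15, 0, -0.36, 1],
  [-52, -23, 0, -0.48, 1],
  [-70, -31, 0, -0.6, 1],
  [-87, -39, 0, -0.72, 1],
  [-101, -45, 0, -0.84, 1],
  [-110, -49, 0, -0.96, 1],
  [-111, -50, 0, -1.08, 1],
  [-111, -50, 0, -1.181, 1],
])

```text
clock: 16.93
position: [0.4622, -0.1289, 0.1114]
tool_rot: [-3.141, -0.002, 0.418]
force: [0.6, 0.0, -0.0]
grip_width: -0.0001
```

```bash
python3 st.py;  python3 look.py u1
```

```text
t 16.93 stand x,y mm [-1.2809e+02 -5.0000e-02] z 111.37 F stand [ 0.6  -0.22] -0.04 grip -0.1 rot [-3.1411e+00 -1.7000e-03  4.1770e-01] mom [-0.02 -0.07  0.03]
16.9333 [ 0.46218574 -0.12894181  0.11136767] [-3.14106612e+00 -1.72599318e-03  4.17712347e-01] [ 0.64193234  0.04537492 -0.04221545] [-0.01706242 -0.07161427  0.03016192] -9.736288918655037e-05
[ 0.25289712  0.08368282 -0.7109536 ]
```

View pics/u1w.png

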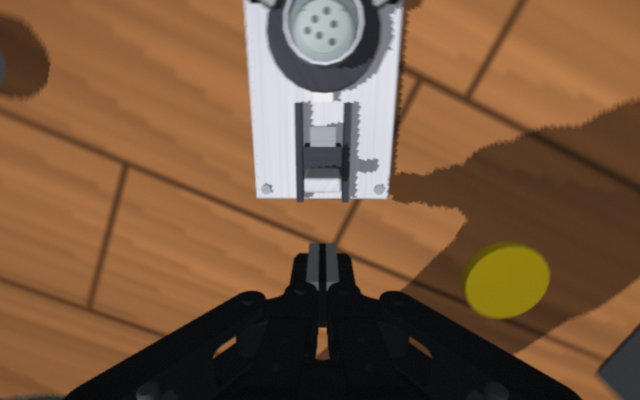

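View pics/u1s.png

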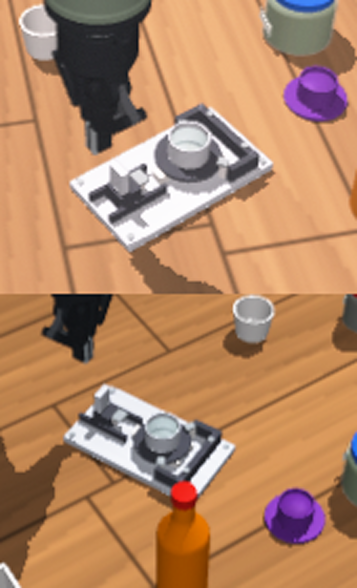

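servo_tool([
  [0, 0, -3, 0, 1],
  [0, 0, -10, 0, 1],
  [0, 0, -20, 0, 1],
  [0, 0, -30, 0, 1],
  [0, 0, -40, 0, 1],
  [0, 0, -50, 0, 1],
  [0, 0, -58, 0, 1],
  [0, 0, -63, 0, 1],
  [0, 0, -65, 0, 1],
  [0, 0, -65, 0, 1],
])

```text
clock: 17.92
position: [0.4621, -0.129, 0.0449]
tool_rot: [-3.141, 0.001, 0.425]
force: [-0.5, 1.2, 0.4]
grip_width: -0.0001
```

```bash
python3 st.py;  python3 look.py u2
```

```text
t 17.92 stand x,y mm [-1.2817e+02 -5.0000e-02] z 44.87 F stand [0.04 1.25] 0.42 grip -0.14 rot [-3.1413e+00  6.0000e-04  4.2450e-01] mom [ 0.02  0.06 -0.01]
17.9167 [ 0.46210791 -0.1289789   0.04487307] [-3.14128949e+00  5.58248228e-04  4.24532617e-01] [-0.47484807  1.15795493  0.41527292] [ 0.01821433  0.06042528 -0.01118579] -0.00013659957797037723
[-0.51780759  0.4963909   0.31502508]
```

View pics/u2w.png

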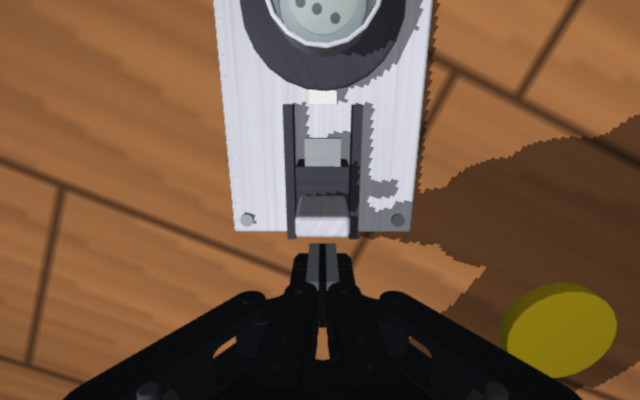

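View pics/u2s.png

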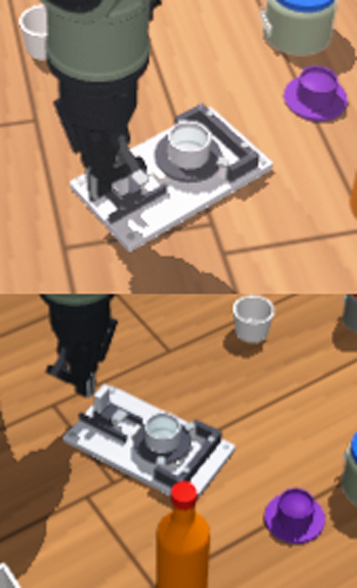

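servo_tool([
  [1.8, 0.8, 0, 0, 1],
  [4.6, 2.1, 0, 0, 1],
  [7.3, 3.3, 0, 0, 1],
  [10, 4.5, 0, 0, 1],
  [12.8, 5.8, 0, 0, 1],
  [15.5, 7, 0, 0, 1],
  [18.2, 8.2, 0, 0, 1],
  [20.1, 9, 0, 0, 1],
  [20.1, 9, 0, 0, 1],
  [20.1, 9, 0, 0, 1],
])

```text
clock: 18.9
position: [0.4824, -0.1198, 0.0453]
tool_rot: [-3.142, 0.0, 0.425]
force: [-0.8, -1.3, 0.3]
grip_width: -0.0004
```

```bash
python3 st.py;  python3 look.py u3;python3 st.py
```

```text
t 18.90 stand x,y mm [-1.0589e+02 -2.0000e-02] z 45.27 F stand [-1.25 -0.83] 0.34 grip -0.35 rot [-3.1416e+00  3.0000e-04  4.2490e-01] mom [-0.16  0.42  0.04]
18.9 [ 0.48242615 -0.11981918  0.04527186] [-3.14156707e+00  2.90702193e-04  4.24882268e-01] [-0.79688363 -1.26542253  0.33955131] [-0.16056482  0.41513747  0.04216364] -0.000352173028352103
[-1.74814384 -0.99442667 -0.27013968]
t 19.05 stand x,y mm [-1.0589e+02 -3.0000e-02] z 45.26 F stand [-2.   -0.19] -0.27 grip -0.05 rot [-3.1416e+00  1.0000e-04  4.2480e-01] mom [-0.12  0.29 -0.01]
```

View pics/u3w.png

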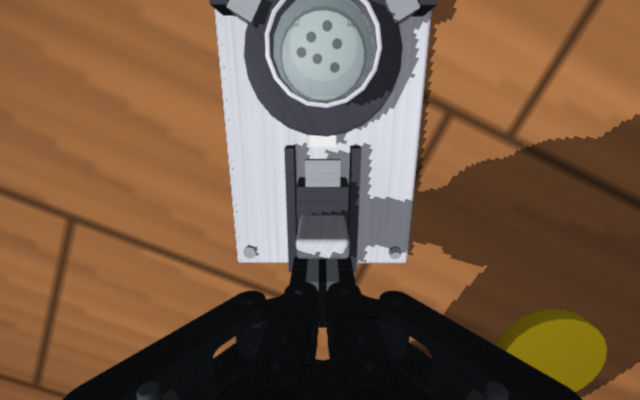

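servo_tool([
  [1, 0.4, 0, 0, 1],
  [2.3, 1, 0, 0, 1],
  [3.6, 1.6, 0, 0, 1],
  [4.9, 2.2, 0, 0, 1],
  [6.2, 2.8, 0, 0, 1],
  [7.5, 3.4, 0, 0, 1],
  [8.6, 3.9, 0, 0, 1],
  [9.1, 4.1, 0, 0, 1],
  [9.1, 4.1, 0, 0, 1],
  [9.1, 4.1, 0, 0, 1],
])

```text
clock: 19.88
position: [0.4912, -0.1159, 0.0452]
tool_rot: [-3.141, 0.001, 0.425]
force: [-4.4, -2.1, 2.0]
grip_width: 0.0001
```

```bash
python3 st.py
```

```text
t 19.88 stand x,y mm [-9.628e+01 -1.000e-02] z 45.25 F stand [-4.9  -0.15] 1.98 grip 0.15 rot [-3.1413e+00  6.0000e-04  4.2450e-01] mom [-0.39  0.94  0.04]
```

servo_tool([
  [0.2, 0.1, 0, 0, 1],
  [0.5, 0.2, 0, 0, 1],
  [0.7, 0.3, 0, 0, 1],
  [0.9, 0.4, 0, 0, 1],
  [1.1, 0.5, 0, 0, 1],
  [1.4, 0.6, 0, 0, 1],
  [1.6, 0.7, 0, 0, 1],
  [1.8, 0.8, 0, 0, 1],
  [1.8, 0.8, 0, 0, 1],
  [1.8, 0.8, 0, 0, 1],
])

```text
clock: 20.72
position: [0.4929, -0.1151, 0.0452]
tool_rot: [-3.141, 0.001, 0.424]
force: [-5.1, -1.2, 1.9]
grip_width: 0.0001
```

```bash
python3 st.py; python3 look.py u4;
```

```text
t 20.72 stand x,y mm [-94.42   0.  ] z 45.24 F stand [-5.11  0.95] 1.86 grip 0.12 rot [-3.1413e+00  7.0000e-04  4.2440e-01] mom [-0.45  1.05  0.01]
20.7167 [ 0.49287913 -0.11509658  0.04523719] [-3.14125262e+00  6.50133464e-04  4.24434063e-01] [-5.05167466 -1.2305316   1.86267049] [-0.45413901  1.05329577  0.01071643] 0.00011693704549464185
[-5.31049093 -1.14103515  2.92082444]
```

View pics/u4w.png

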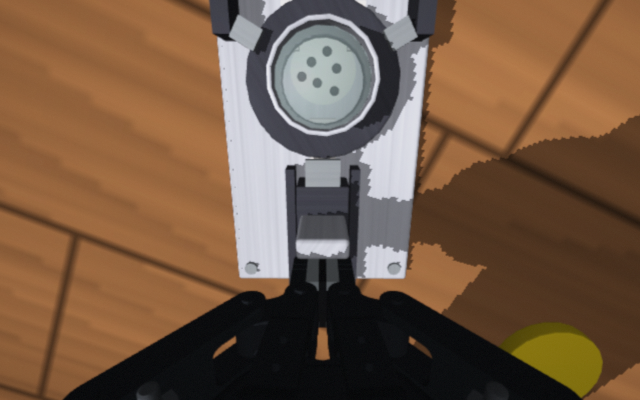

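servo_tool([
  [0.3, 0.1, 0, 0, 1],
  [0.6, 0.3, 0, 0, 1],
  [0.9, 0.4, 0, 0, 1],
  [1.2, 0.5, 0, 0, 1],
  [1.5, 0.7, 0, 0, 1],
  [1.8, 0.8, 0, 0, 1],
  [2.1, 0.9, 0, 0, 1],
  [2.4, 1.1, 0, 0, 1],
  [2.7, 1.2, 0, 0, 1],
  [2.7, 1.2, 0, 0, 1],
])

```text
clock: 21.7
position: [0.4956, -0.1139, 0.0453]
tool_rot: [-3.141, 0.001, 0.425]
force: [-5.5, -2.0, 2.8]
grip_width: -0.0002
```

```bash
python3 st.py
```

```text
t 21.70 stand x,y mm [-9.14e+01 -1.00e-02] z 45.26 F stand [-5.82  0.44] 2.78 grip -0.21 rot [-3.1412e+00  6.0000e-04  4.2450e-01] mom [-0.38  1.03 -0.02]
```

servo_tool([
  [0.1, 0, 0, 0, 1],
  [0.2, 0.1, 0, 0, 1],
  [0.3, 0.1, 0, 0, 1],
  [0.4, 0.2, 0, 0, 1],
  [0.5, 0.2, 0, 0, 1],
  [0.6, 0.3, 0, 0, 1],
  [0.7, 0.3, 0, 0, 1],
  [0.8, 0.4, 0, 0, 1],
  [0.9, 0.4, 0, 0, 1],
  [0.9, 0.4, 0, 0, 1],
])

```text
clock: 22.53
position: [0.4963, -0.1136, 0.0452]
tool_rot: [-3.141, 0.001, 0.424]
force: [-6.5, -2.6, 4.1]
grip_width: -0.0
```

```bash
python3 st.py
```

```text
t 22.53 stand x,y mm [-9.064e+01 -4.000e-02] z 45.25 F stand [-6.99  0.23] 4.11 grip -0.03 rot [-3.1412e+00  9.0000e-04  4.2430e-01] mom [-0.43  1.3  -0.03]
```

servo_tool([
  [0.1, 0, 0, 0, 1],
  [0.2, 0.1, 0, 0, 1],
  [0.3, 0.1, 0, 0, 1],
  [0.4, 0.2, 0, 0, 1],
  [0.5, 0.2, 0, 0, 1],
  [0.5, 0.2, 0, 0, 1],
  [0.5, 0.2, 0, 0, 1],
  [0.5, 0.2, 0, 0, 1],
  [0.5, 0.2, 0, 0, 1],
  [0.5, 0.2, 0, 0, 1],
])

```text
clock: 23.37
position: [0.4966, -0.1135, 0.0452]
tool_rot: [-3.141, 0.001, 0.424]
force: [-8.6, -3.1, 5.5]
grip_width: 0.0001
```

```bash
python3 st.py; python3 look.py u5
```

```text
t 23.37 stand x,y mm [-9.038e+01 -3.000e-02] z 45.24 F stand [-9.1   0.69] 5.47 grip 0.08 rot [-3.141e+00  1.200e-03  4.242e-01] mom [-0.58  1.66 -0.  ]
23.3667 [ 0.49657421 -0.11347463  0.04523908] [-3.14102213e+00  1.19858189e-03  4.24215275e-01] [-8.58526265 -3.10008589  5.46877144] [-0.58036186  1.65871503 -0.00280543] 7.742136073385512e-05
[-6.77959327 -1.83098877  5.84796229]
```

View pics/u5w.png

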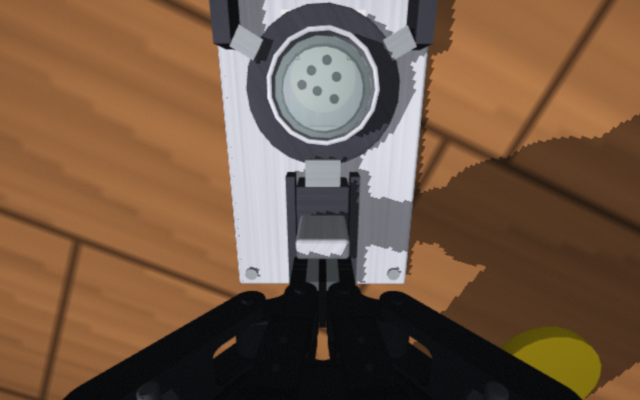

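```bash
python3 st.py; python3 - <<'E'
import cv2
a=cv2.imread("pics/u5w.png")[120:270,240:410]; cv2.imwrite("pics/u5wc.png",cv2.resize(a,None,fx=4,fy=4,interpolation=cv2.INTER_CUBIC))
from h import *
import json
w=json.load(open("u5w.json"))
th=.4223; R=np.array([[np.cos(th),np.sin(th)],[-np.sin(th),np.cos(th)]])
for n,p,z in [("hookfront",(322,160),.034),("flange rear if visible",(322,161),.028),("tab top front",(322,215),.066),("tab top back",(322,237),.066),("barrel front/c",(323,85),.056),("flangeL",(247,88),.028),("flangeR",(398,88),.028),("flange front",(322,3),.028)]:
    print(n,np.round(1000*R@(onz(w,p,z)[:2]-np.array([.579,-.0764])),1))
E
```

```text
t 23.52 stand x,y mm [-9.038e+01  1.000e-02] z 45.24 F stand [-6.93  1.11] 5.85 grip 0.27 rot [-3.141e+00  1.200e-03  4.242e-01] mom [-0.64  1.64  0.02]
hookfront [-40.4   0. ]
flange rear if visible [-42.1   0. ]
tab top front [-57.7  -0.1]
tab top back [-68.   -0.1]
barrel front/c [-5.5 -0.3]
flangeL [-6.1 36.8]
flangeR [ -5.9 -37.1]
flange front [30.2  0.2]
```

View pics/u5wc.png

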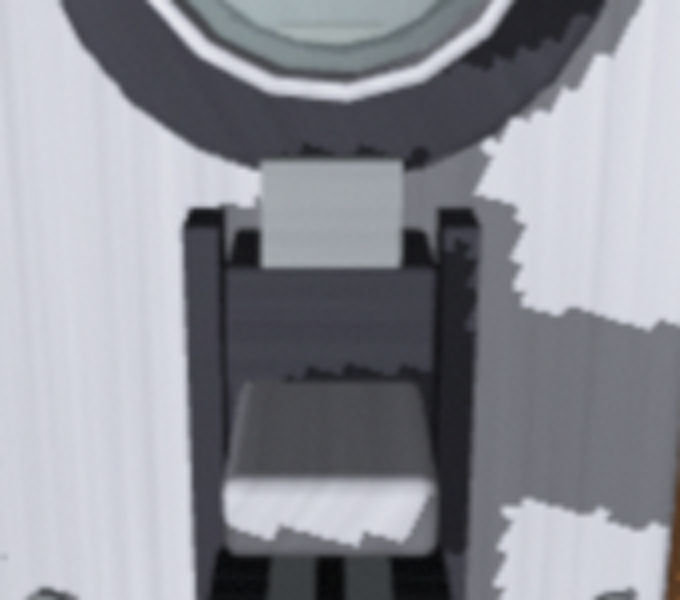

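servo_tool([
  [0.1, 0, 0, 0, 1],
  [0.2, 0.1, 0, 0, 1],
  [0.3, 0.1, 0, 0, 1],
  [0.4, 0.2, 0, 0, 1],
  [0.5, 0.2, 0, 0, 1],
  [0.5, 0.2, 0, 0, 1],
  [0.5, 0.2, 0, 0, 1],
  [0.5, 0.2, 0, 0, 1],
  [0.5, 0.2, 0, 0, 1],
  [0.5, 0.2, 0, 0, 1],
])

```text
clock: 24.35
position: [0.4967, -0.1134, 0.0452]
tool_rot: [-3.141, 0.002, 0.424]
force: [-10.6, -4.0, 6.5]
grip_width: -0.0002
```

```bash
python3 st.py
```

```text
t 24.35 stand x,y mm [-9.02e+01 -4.00e-02] z 45.22 F stand [-11.28   0.67] 6.52 grip -0.2 rot [-3.1408e+00  1.7000e-03  4.2400e-01] mom [-0.68  2.11  0.  ]
```

servo_tool([
  [0.1, 0, 0, 0, 1],
  [0.2, 0.1, 0, 0, 1],
  [0.3, 0.1, 0, 0, 1],
  [0.3, 0.1, 0, 0, 1],
  [0.3, 0.1, 0, 0, 1],
  [0.3, 0.1, 0, 0, 1],
  [0.3, 0.1, 0, 0, 1],
  [0.3, 0.1, 0, 0, 1],
  [0.3, 0.1, 0, 0, 1],
  [0.3, 0.1, 0, 0, 1],
])

```text
clock: 25.18
position: [0.4968, -0.1133, 0.0452]
tool_rot: [-3.141, 0.002, 0.424]
force: [-12.5, -4.0, 8.4]
grip_width: -0.0002
```

```bash
python3 st.py
```

```text
t 25.18 stand x,y mm [-90.07  -0.  ] z 45.24 F stand [-13.01   1.49] 8.4 grip -0.19 rot [-3.1406e+00  1.9000e-03  4.2390e-01] mom [-0.79  2.39  0.04]
```

About 12 N total at the tab, roughly 6.5 N of it pressing on the lens. Backing away straight, then looking.

servo_tool([
  [-0.5, -0.2, 0, 0, 1],
  [-1, -0.5, 0, 0, 1],
  [-1.8, -0.8, 0, 0, 1],
  [-3.6, -1.6, 0, 0, 1],
  [-6.4, -2.9, 0, 0, 1],
  [-10, -4.5, 0, 0, 1],
  [-15, -6.7, 0, 0, 1],
  [-20, -9, 0, 0, 1],
  [-23, -10.3, 0, 0, 1],
  [-23, -10.3, 0, 0, 1],
])

```text
clock: 26.02
position: [0.4744, -0.1236, 0.0454]
tool_rot: [-3.141, 0.0, 0.424]
force: [0.6, -0.1, 0.7]
grip_width: -0.0001
```

servo_tool([
  [0, 0, 3, 0, 1],
  [0, 0, 12, 0, 1],
  [0, 0, 24, 0, 1],
  [0, 0, 38, 0, 1],
  [0, 0, 52, 0, 1],
  [0, 0, 66, 0, 1],
  [0, 0, 80, 0, 1],
  [0, 0, 90, 0, 1],
  [0, 0, 95, 0, 1],
  [0, 0, 95, 0, 1],
])

```text
clock: 26.85
position: [0.4757, -0.123, 0.1413]
tool_rot: [3.141, -0.001, 0.425]
force: [0.3, 0.4, 0.1]
grip_width: -0.0
```

```bash
python3 st.py; python3 look.py v1;python3 - <<'E'
import cv2
a=cv2.imread("pics/v1w.png")[0:250,200:450]; cv2.imwrite("pics/v1wc.png",cv2.resize(a,None,fx=2.4,fy=2.4,interpolation=cv2.INTER_CUBIC))
E
```

```text
t 26.85 stand x,y mm [-113.29   -0.22] z 141.26 F stand [0.45 0.2 ] 0.11 grip -0.02 rot [ 3.141e+00 -1.400e-03  4.251e-01] mom [ 0.01  0.04 -0.01]
26.85 [ 0.47574935 -0.12303386  0.14126256] [ 3.14104125e+00 -1.38130302e-03  4.25132594e-01] [0.33386925 0.36471427 0.10699623] [ 0.01098321  0.03900679 -0.00778796] -2.1341751747645475e-05
[-0.21219662  0.04293637 -0.25109257]
```

View pics/v1wc.png

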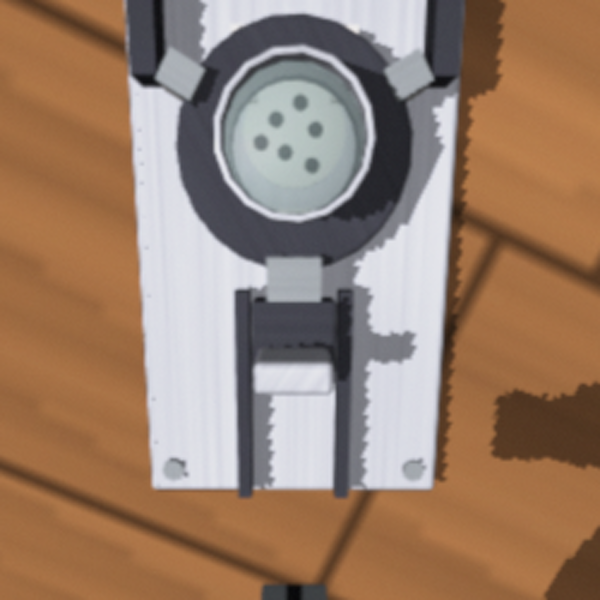

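View pics/v1s.png

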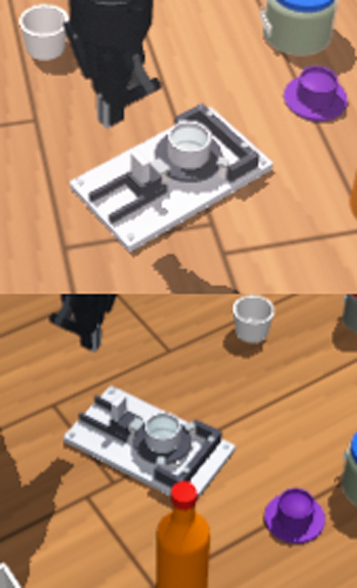

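```bash
python3 - <<'E'
from workcell import bot
print(bot.job_done()); s=bot.observe(); print(s["clock"],s["force"])
E
```

```text
the job is handed in; nothing more can be done
None
the job is handed in; nothing more can be done
```

The lens is in the aluminium stand with the clamp pushed up against it, and I handed the job in at about 27 s. No verdict is reported, so it is not confirmed that the job passed.

**What I did**
- I picked the grey-flanged lens (not the purple one) and set it down on the pads at the entry point.
- I slid it under the hooks until it touched the stops at stand x of about -6 mm, near one end of the ±6 mm range. The clamp was still well back, at about 4 mm of slide.
- I eased the contact back to about 5 N and released the lens.
- I then pushed the clamp in by its tab. It bore on the lens at about 30 mm of slide, as expected for that seat. I stopped at about 12–13 N on the tab, of which roughly 6.5 N should be pressing on the lens.
- The arm is backed off and clear of everything.

**Last checks**
- **Final pictures:** the lens sits level, with both stop hooks and the clamp's hook over its flange. The goods in view had not moved.
- **Arm:** the wrist force is back to zero.

**Not directly confirmed**
- **Grip force:** I could not measure the force left on the lens after the finger withdrew, or the load on each pad. I inferred the 6.5 N from the tool force minus the slide's own friction.
- **Higher contact than planned:** while feeling for the stops I issued one extra 1 mm step. It raised the contact to about 8 N along the slide, an estimated 10 N on one stop. That is under the 15 N limit, but more than I intended.

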